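Reload the solder-reel stand

TASK

Load the solder stand: from whichever end of the black tray is clear, slide the bare spindle through all three small solder reels standing in it, lift the three out together on the spindle, and lay the loaded spindle gently, not dropped, down into the slots of the stand's two uprights so that the reels hang between the uprights. Its handle may stick out at either end of the stand, whichever has room for it. Leave everything else on the bench where it is.

Things in the scene. Friction and masses are not known exactly. Their poses are not given: they have to be found in the camera images.
- spindle: loose spindle lying on the bench: a steel rod 8 mm in diameter with a rounded tip, 145 mm of it clear, fixed in one end of an aluminium handle 75 mm long and 20 mm square. Origin: on the rod's axis where the rod leaves the handle. x points along the rod to its tip, so the handle covers x = -75 to 0 mm and y, z = -10 to 10 mm. It lies level on one flat of the handle, axis 10 mm above the bench; handle flats are upright and level (y and z). 100 g, balance point near the origin.
- spindle_mid (a point): point on the rod's axis, 68 mm from the handle: the middle of the length that spans the stand when seated
- spindle_tip (a point): end of the rod, 145 mm from the handle
- tray: fixed black tray on the bench, 61 mm (x) by 96 mm (y, its long axis), origin under its centre on the bench. Floor 3 mm thick, side walls 24 mm high along y, low end walls 15 mm high across each end; inside 55 by 90 mm. Three small reels stand on edge in a row in it, their bores in line along y, 29 mm above the bench; the spindle can be put in over either low end wall unless something stands in the way there.
- reel1: small grey plastic reel full of bright solder, 52 mm in diameter, 26 mm wide, with a straight bore 18 mm in diameter; about 60 g. Origin at its centre, y along the bore. It stands on edge in the tray with a few mm to the next reel or end wall; it can slide a little along the row and does not roll. The one at the tray's -y end.
- reel2: small grey plastic reel full of bright solder, 52 mm in diameter, 26 mm wide, with a straight bore 18 mm in diameter; about 60 g. Origin at its centre, y along the bore. It stands on edge in the tray with a few mm to the next reel or end wall; it can slide a little along the row and does not roll. The middle one of the row.
- reel3: small grey plastic reel full of bright solder, 52 mm in diameter, 26 mm wide, with a straight bore 18 mm in diameter; about 60 g. Origin at its centre, y along the bore. It stands on edge in the tray with a few mm to the next reel or end wall; it can slide a little along the row and does not roll. The one at the tray's +y end.
- stand: fixed grey steel reel stand: base 90 mm (x) by 156 mm (y), 6 mm thick, origin under its centre on the bench; two uprights 7 mm thick centred at y = -56 and +56 mm, 46 mm wide, each with an upward-open slot 11 mm wide at x = 0 whose flat bottom lies 42 mm above the bench; above 56 mm the slot flares to about 30 mm wide at the top, 67 mm above the bench.
- stand_seat (a point): midway between the two slots, 46 mm above the bench: the spindle's axis passes here along the stand's y when seated. A reel on the seated spindle hangs clear of the base.
- flux_bottle: loose amber glass bottle, 42 mm in diameter, 105 mm high, standing in line with the row of reels about 135 mm from the tray's centre, beyond one of its two ends; origin under its centre. Leave.
- circuit_board: small loose circuit board lying flat, 36 by 46 mm, 11 mm high with its parts, about 135 mm from the tray's centre beyond the other end; origin under its centre. Leave.
- screwdriver: loose screwdriver 190 mm long with a black handle 26 mm thick, lying along its x, handle to -x; origin under its middle. Leave.
- ring_core: loose dark ferrite ring lying flat about 148 mm from the stand's centre, beyond one of its two ends (along its y), 61 mm in diameter, 13 mm high; origin under its centre. Leave.
- tip_cleaner: loose grey round tin with brass wool, 72 mm in diameter, 56 mm high; origin under its centre. Leave.
- large_reel: large solder reel lying flat, 76 mm in diameter, 44 mm high; origin under its centre. Leave.
- multimeter: hand-held multimeter lying on its back, 165 mm (x) by 82 mm, 46 mm high; origin under its centre. Leave.
- screw_jar: small loose glass jar with a white lid, 52 mm in diameter, 62 mm high, standing about 148 mm from the stand's centre in line with the slots, beyond the other end than the ferrite ring: the seated spindle's handle, which reaches 143 mm from the stand's centre with its underside 36 mm above the bench, clears the ring but not the jar; origin under its centre. Leave.

How it is judged:
By the outcome, as a careful person would: the job done as asked, in the order asked, and still so for the second after the job is handed in, with the robot touching nothing.
It also fails if it takes over 64 s, if anything falls off the work surface, if the arm or the gripper's body presses on something with over 40 N, if the wrist force passes 120 N, or if a joint passes its speed limit or range.

ROBOT

A 7-joint arm with a two-finger parallel gripper is mounted at the origin on the work surface. World frame = base frame: x ahead of the robot, y to its left, z up, the work surface at z = 0. Lengths are in m, angles in rad, forces in N, time in s.
With the tool pointing down it reaches from about 0.425 to 0.825 m from the base axis. Payload 3.6 kg.
Tool frame: the origin (TCP) lies between the finger pads; the fingertips stand 25 mm ahead of it and the grasp point (between the pads) lies 6 mm ahead of it (tip_extent is the distance from the TCP to the fingertips, in m); z points along the fingers, y is the line along which they close (so a half turn about z gives the same grasp; the last joint's range is limited). The gripper opens to 85 mm and grips with 20 to 120 N. Pads are 22 mm wide; open, the fingers measure 114 mm over their backs; the gripper's body (76 mm by 85 mm) begins 54 mm behind the grasp point. The pads swing forward as they close: fully open they stand 13 mm farther back than shut.
Start: joints at [-1.266, 0.615, -0.013, 1.423, 0.008, 1.103, -0.04], TCP at [0.212, 0.615, 0.256] pointing down, gripper open.
Joint ranges: [-3.12, 3.12], [-0.3, 2.06], [-1.34, 1.32], [0.26, 2.42], [-1.36, 4.5], [0.01, 1.98], [-2.84, 2.84]. Speed limits (rad/s): [2.79, 2.79, 3.14, 3.14, 3.14, 3.14, 3.14].

INTERFACE

Orientations are given as [roll, pitch, yaw] about the fixed x, y, z axes, in that order (R = Rz(yaw) Ry(pitch) Rx(roll)).
In Python, from bench import sense, capture, sign_off, masks_of, tip_extent gives the robot as it stands. The module is installed in compiled form; this text tells all that it offers.
- The arm moves only by the tool play_rows, never from a script. Its argument "rows" is a list that holds one entry, the list of rows, each a list of 7 numbers: the turn, a rotation vector about the tool's x, y, z in degrees, then the shift along the tool's x, y, z in m, then the finger opening in m, from 0 to 0.0854. A call has 1 to 20 rows; each row is the pose to reach, as a shift and turn from the pose commanded when the call began, along the tool's axes at that moment; what a row does not reach only later rows make up. A row lasts 1/12 s, in which the tool goes at most 41.7 mm and 7.16 degrees, less where a joint would pass 70% of its speed; a pose out of reach is approached as far as the arm can. A call with a gripper value outside its range is refused whole. The fingers move at their own pace and stop on an object; "grip_force" is the grip in N (left out, the last holds). Time passes only in rows, so rows that repeat a pose let the fingers close. It gives the time, the measured TCP pose, the force, the opening and the grip force at its end, in the units of the state.
- sense(): the state, without advancing time (a new reading comes with each control period).
- capture(name): name is "scene" or "top" or "wrist"; returns a dict with "color" (400x640x3 uint8, red, green, blue), "fx", "fy", "cx", "cy" (pixels), "world_to_cam" (4x4, takes a point from world to camera coordinates). Camera axes: x right, y up, looking along -z (the intrinsics and any distortion apply to the point x, -y, -z); pixel columns grow to the right and rows downward; lengths in m; the calibration is good to about 2 mm. A picture is of the moment at which its call begins. There is no depth.
- sign_off(): hands the job in; it is judged then, once.
Trained networks look in the newest picture that a camera, given by its name, has taken for a name from the list of things; names that differ only in an ending like _2 or _b are one class to them, and where a whole thing is asked for, a point or a joint stands for the part that bears it (a point fixed in the world has none). Each returns a list of dicts, best first, with "p" (0 to 1); they miss things now and then, are a little off and sometimes report something else, mostly with a low value. They report only what shows in the picture. A call takes as long as a camera call.
- masks_of(camera, thing): "region" (400x640 bool, what is visible of it) and "at" ([column, row] in pixels, amid what is visible of it).
The state is a dict: "time": time; "joint_pos": joint angles; "joint_vel": joint speeds; "joint_torque": joint torques, N m; "eef_pos": TCP position; "tool_rot": TCP orientation; "wrist_force": force on the tool from outside, world axes, zero at the start; "moment": the same for the moment, N m; "width": opening from 0.0 (shut) to 1.0 (fully open); "grasp_force": force on a finger pad.
Only numpy, scipy, OpenCV 4.12 (cv2) and the standard library are available. Lean on these libraries where they do the work, as an engineer would, in place of code of your own. Each camera call takes 0.05 s, during which the arm holds its last target. There are 200 camera calls.

## Working session

There is one attempt and no reset: what is moved stays moved. The work goes in short steps, Python scripts to look and compute and a tool call to move; the robot and the scene stay as the last step left them, time stands still between calls to the robot, and variables do not carry over. Pictures are saved under pics/ and viewed, at most 10 in all, crops included, and the job is handed in when it is done.

Besides the shell and the picture viewer there is one more tool, called after "Call:" as name(argument=value, ...) on one line, values as JSON. play_rows: Moves the arm, as the interface text tells. Its arguments: {"type":"object","properties":{"rows":{"type":"array","items":{"type":"array","items":{"type":"array","items":{"type":"number"}}}},"grip_force":{"type":"number"}},"required":["rows"]}

```bash
mkdir -p pics; python3 - <<'E'
from bench import *
import cv2
s=sense();print(s['eef_pos'],s['tool_rot'],s['width'],tip_extent,s['time'])
for n in ("scene","top"):
    c=capture(n);cv2.imwrite(f"pics/{n}0.png",c["color"][:,:,::-1]);print(n,c['fx'],c['fy'],c['cx'],c['cy'],c['world_to_cam'],c.keys())
    for t in ["spindle","tray","reel1","stand","flux_bottle","circuit_board","screw_jar","ring_core"]:
        print(t,[(round(m['p'],2),m['at'],int(m['region'].sum())) for m in masks_of(n,t)[:4]])
E
```

```text
[0.21148809 0.61388553 0.25511219] [-3.13897851e+00  4.81770756e-05  2.80988756e+00] 1.0008551938944332 0.025 0.0
scene 484.50358833879255 484.50358833879255 310.7215177878024 206.2495122985725 [[-7.71586711e-01  6.36123801e-01  6.76416900e-04  4.71769698e-01]
 [-5.22769722e-01 -6.34698961e-01  5.69094936e-01  2.46931047e-01]
 [ 3.62444155e-01  4.38752480e-01  8.22271546e-01 -2.03307591e+00]
 [ 0.00000000e+00  0.00000000e+00  0.00000000e+00  1.00000000e+00]] dict_keys(['color', 'fx', 'fy', 'cx', 'cy', 'world_to_cam'])
spindle [(0.71, [405.5, 275.7], 211)]
tray [(0.67, [327.4, 207.1], 81), (0.28, [306.8, 238.2], 879)]
reel1 [(0.6, [341.1, 203.6], 128), (0.52, [336.1, 195.7], 92)]
stand [(0.84, [311.2, 233.1], 901), (0.39, [403.9, 275.2], 232)]
flux_bottle [(0.58, [312.5, 173.5], 165)]
circuit_board [(0.64, [401.9, 276.4], 182), (0.42, [359.4, 229.4], 97)]
screw_jar [(0.59, [341.7, 257.8], 260)]
ring_core []
top 447.6158914211196 447.6158914211196 315.8028784846595 196.08935664149334 [[ 0.00685209 -0.99991155 -0.01139875 -0.01866268]
 [ 0.99928095  0.00642178  0.03736781 -0.56637559]
 [-0.0372913  -0.0116466   0.99923657 -1.50438503]
 [ 0.          0.          0.          1.        ]] dict_keys(['color', 'fx', 'fy', 'cx', 'cy', 'world_to_cam'])
spindle [(0.19, [299.5, 171.8], 1186)]
tray [(0.74, [316.7, 217.0], 3)]
reel1 [(0.59, [323.7, 223.6], 106), (0.58, [308.6, 224.2], 85), (0.54, [315.5, 225.6], 87)]
stand [(0.55, [300.5, 170.6], 1125)]
flux_bottle []
circuit_board [(0.7, [478.7, 243.9], 1317), (0.41, [274.2, 224.2], 163)]
screw_jar [(0.76, [255.8, 181.7], 227)]
ring_core [(0.51, [345.8, 166.9], 144)]
```

```bash
python3 - <<'E'
import cv2
a=cv2.imread("pics/top0.png")[100:320,180:500];cv2.imwrite("pics/top0c.png",cv2.resize(a,None,fx=2.5,fy=2.5,interpolation=cv2.INTER_CUBIC))
a=cv2.imread("pics/scene0.png")[120:340,220:480];cv2.imwrite("pics/scene0c.png",cv2.resize(a,None,fx=2.5,fy=2.5,interpolation=cv2.INTER_CUBIC))
E
```

```text
(no output)
```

View pics/top0c.png

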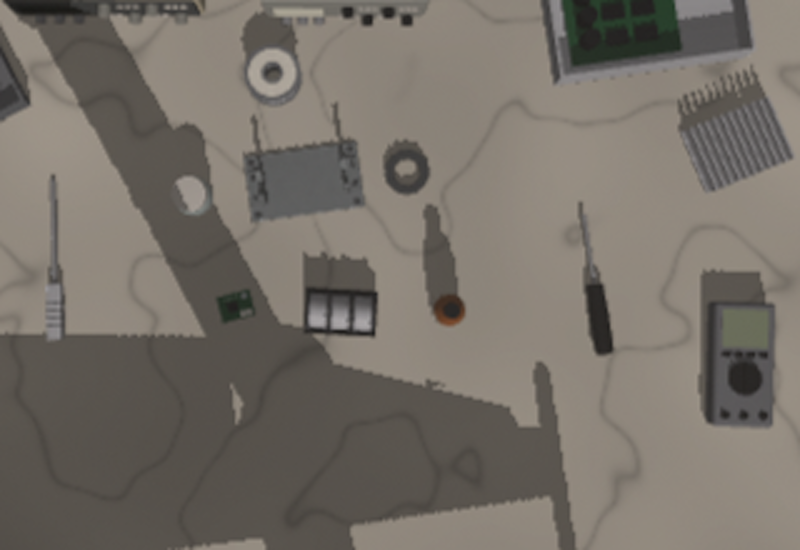

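View pics/scene0c.png

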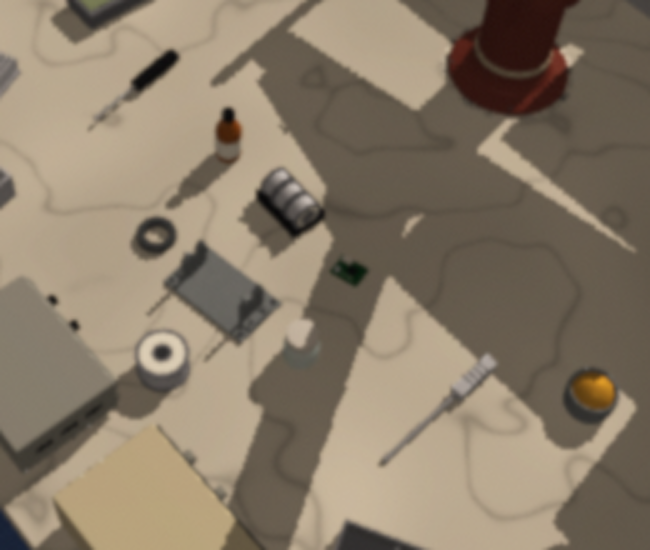

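The top picture shows:

- **Spindle:** on the left, handle around crop (54,310), tip at (53,177), pointing +x.
- **Tray:** at (341,312). The bottle is beyond its -y end and the low board beyond its +y end.
- **Stand:** at (303,180). The jar is at its +y end and the ring at its -y end.

So I insert from +y, then turn the load half round so the handle sits over the ring at -y.

```bash
cat > h.py <<'E'
import numpy as np, cv2
from bench import *
from scipy.spatial.transform import Rotation as R
def ray(c,u,v,z):
    W=np.array(c["world_to_cam"]);Rm,t=W[:3,:3],W[:3,3]
    d=Rm.T@np.array([(u-c["cx"])/c["fx"],-(v-c["cy"])/c["fy"],-1.]);o=-Rm.T@t
    return o+d*(z-o[2])/d[2]
def proj(c,p):
    q=np.array(c["world_to_cam"])@np.append(p,1);return np.array([c["cx"]-c["fx"]*q[0]/q[2],c["cy"]+c["fy"]*q[1]/q[2]])
def rot(s): return R.from_euler('xyz',s['tool_rot']).as_matrix()
def totool(s,p): return rot(s).T@(np.array(p)-s['eef_pos'])
E
python3 - <<'E'
from h import *
c=capture("top")
for n,u,v,z in [("tip",53,177,.01),("handle_rod",54,284,.02),("handle_end",54,339,.02),("tray",341,312,.02),("tray+y",306,312,.024),("tray-y",376,313,.024),("reel3",318,312,.05),("reel1",364,313,.05),
 ("slot+",253,176,.06),("slot-",350,163,.06),("base BL",253,220,.006),("base BR",364,205,.006),("base TL",244,152,.006),("base TR",354,141,.006),("jar",193,195,.06),("ring",407,167,.01),("bottle",449,310,.1),("board",236,306,.01)]:
    print(n,ray(c,180+u/2.5,100+v/2.5,z).round(4))
s=sense();print(s['joint_pos'],rot(s).round(3).tolist())
E
```

```text
tip [0.6501 0.3756 0.01  ]
handle_rod [0.5046 0.3692 0.02  ]
handle_end [0.4308 0.368  0.02  ]
tray [ 0.4698 -0.0177  0.02  ]
tray+y [0.4695 0.0291 0.024 ]
tray-y [ 0.4689 -0.0646  0.024 ]
reel3 [0.4703 0.0123 0.05  ]
reel1 [ 0.4695 -0.0482  0.05  ]
slot+ [0.6483 0.0987 0.06  ]
slot- [ 0.6662 -0.0286  0.06  ]
base BL [0.5934 0.103  0.006 ]
base BR [ 0.6148 -0.0478  0.006 ]
base TL [0.6862 0.1162 0.006 ]
base TR [ 0.702  -0.0337  0.006 ]
jar [0.6228 0.1774 0.06  ]
ring [ 0.6665 -0.1058  0.01  ]
bottle [ 0.4754 -0.1555  0.1   ]
board [0.4766 0.1245 0.01  ]
[-1.26551156  0.61489828 -0.0125956   1.423391    0.00809271  1.10339147
 -0.04035457] [[-0.945, 0.326, -0.0], [0.326, 0.945, -0.0], [0.0, -0.0, -1.0]]
```

Call:
play_rows(rows=[[[0, 0, -7, -0.035, -0.014, 0.01, 0.085], [0, 0, -14, -0.07, -0.028, 0.021, 0.085], [0, 0, -21, -0.105, -0.042, 0.032, 0.085], [0, 0, -21, -0.14, -0.056, 0.042, 0.085], [0, 0, -21, -0.175, -0.07, 0.053, 0.085], [0, 0, -21, -0.21, -0.085, 0.063, 0.085], [0, 0, -21, -0.245, -0.1, 0.074, 0.085], [0, 0, -21, -0.28, -0.114, 0.085, 0.085], [0, 0, -21, -0.315, -0.128, 0.095, 0.085], [0, 0, -21, -0.343, -0.14, 0.1, 0.085], [0, 0, -21, -0.343, -0.14, 0.1, 0.085], [0, 0, -21, -0.343, -0.14, 0.1, 0.085]]])

```text
time: 1.95
eef_pos: [0.4927, 0.3675, 0.1558]
tool_rot: [-3.14, 0.0, -3.113]
wrist_force: [-0.2, 0.9, 0.3]
width: 0.994
grasp_force: 0.0
```

```bash
python3 - <<'E'
from h import *
s=sense();print(s['joint_pos'].round(3) if hasattr(s['joint_pos'],'round') else s['joint_pos'],s['eef_pos'],s['tool_rot'],s['time'])
c=capture("wrist");cv2.imwrite("pics/w1.png",c["color"][:,:,::-1])
for t in ("spindle","spindle_tip"): print(t,[(round(m['p'],2),m['at'],int(m['region'].sum())) for m in masks_of("wrist",t)[:3]])
m=masks_of("wrist","spindle")
print(proj(c,[.505,.37,.01]),proj(c,[.65,.3756,.01]),proj(c,[.43,.368,.01]))
E
```

```text
[-0.611  0.669 -0.109  1.644  0.094  0.835  0.839] [0.49274857 0.36748766 0.15575364] [-3.13975027e+00  3.70192389e-04 -3.11297816e+00] 1.95
spindle [(0.62, [318.7, 178.2], 4177), (0.26, [98.7, 312.1], 1277)]
spindle_tip [(0.92, [319.1, 177.9], 4253)]
[317.19610626 202.72490539] [318.32137108 354.47372204] [317.70194492 104.64369905]
```

View pics/w1.png

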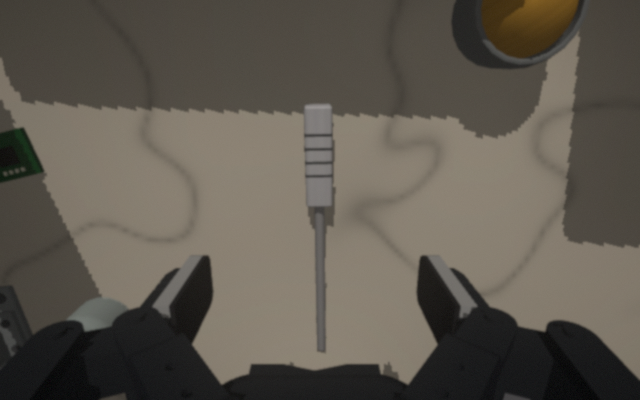

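The spindle's handle runs from (318,104) to (319,207) and its tip is at (321,351), matching the estimate.

```bash
python3 - <<'E'
from h import *
c=capture("wrist");s=sense()
print(ray(c,318,104,.02),ray(c,319,207,.02),ray(c,319.5,209,.01),ray(c,321.5,351,.01))
print(rot(s).round(3))
a=ray(c,319.5,209,.01);b=ray(c,321.5,351,.01);d=(b-a)/np.linalg.norm(b-a);print(np.degrees(np.arctan2(d[1],d[0])),np.linalg.norm(b-a))
g=a-0.015*d;g[2]=.0275;print(g,totool(s,g))
E
```

```text
[0.42527    0.37290361 0.02      ] [0.50151201 0.37683695 0.02      ] [0.50659801 0.37761107 0.01      ] [0.64287263 0.3852605  0.01      ]
[[-0.999 -0.038 -0.   ]
 [-0.038  0.999  0.001]
 [ 0.     0.001 -1.   ]]
3.212783457212175 0.13648913485766082
[0.49162159 0.3767704  0.0275    ] [-0.00276929  0.00417625  0.12922209]
```

```bash
python3 - <<'E'
from h import *
s=sense();c=capture("wrist");print(s['eef_pos'],s['time'],c['fx'],c['cx'],c['cy'],np.array(c['world_to_cam']).round(4).tolist())
print(proj(c,[.505,.37,.01]),ray(c,317.2,202.7,.01))
m=masks_of("wrist","spindle")[0]['region'];v,u=np.nonzero(m)
print(u.min(),u.max(),v.min(),v.max())
for r in (110,150,190,230,270,310,340): 
    x=u[v==r]; print(r,x.min() if len(x) else 0,x.max() if len(x) else 0, ray(c,x.mean(),r,.01) if len(x) else '')
s=sense();print(s['eef_pos'],s['time'])
E
```

```text
[0.48905168 0.37231608 0.15671692] 2.2 352.6437420837648 314.38150470669507 194.330642872754 [[-0.0386, 0.9992, 0.0032, -0.3536], [-0.9562, -0.036, -0.2904, 0.4893], [-0.2901, -0.0143, 0.9569, -0.1378], [0.0, 0.0, 0.0, 1.0]]
[310.17159404 206.67326376] [0.50147234 0.37544116 0.01      ]
296 325 109 353
110 298 323 [0.43024518 0.36761259 0.01      ]
150 297 325 [0.45970453 0.36903483 0.01      ]
190 298 325 [0.4911851  0.37055466 0.01      ]
230 308 317 [0.52488721 0.37258743 0.01      ]
270 307 317 [0.56111874 0.3735103  0.01      ]
310 309 317 [0.60007295 0.37581157 0.01      ]
340 309 318 [0.63130986 0.37743203 0.01      ]
[0.48938995 0.37177041 0.15662488] 2.3
```

Call:
play_rows(rows=[[[0, 0, -0.5, -0.002, 0.001, 0.03, 0.085], [0, 0, -0.5, -0.002, 0.001, 0.06, 0.07], [0, 0, -0.5, -0.002, 0.001, 0.09, 0.06], [0, 0, -0.5, -0.002, 0.001, 0.11, 0.05], [0, 0, -0.5, -0.002, 0.001, 0.122, 0.05], [0, 0, -0.5, -0.002, 0.001, 0.1275, 0.05], [0, 0, -0.5, -0.002, 0.001, 0.1275, 0.05], [0, 0, -0.5, -0.002, 0.001, 0.1275, 0.05], [0, 0, -0.5, -0.002, 0.001, 0.1275, 0.05]]], grip_force=100)

```text
time: 3.05
eef_pos: [0.4933, 0.3724, 0.0304]
tool_rot: [3.14, 0.003, -3.098]
wrist_force: [-0.7, -0.7, 0.3]
width: 0.591
grasp_force: 0.0
```

Call:
play_rows(rows=[[[0, 0, 0, 0, 0, 0, 0.03], [0, 0, 0, 0, 0, 0, 0.02], [0, 0, 0, 0, 0, 0, 0.01], [0, 0, 0, 0, 0, 0, 0.01], [0, 0, 0, 0, 0, 0, 0.01], [0, 0, 0, 0, 0, 0, 0.01]]], grip_force=100)

```text
time: 3.55
eef_pos: [0.4929, 0.3719, 0.0301]
tool_rot: [3.141, 0.001, -3.098]
wrist_force: [-1.5, -1.7, 5.5]
width: 0.209
grasp_force: 98.9
```

Call:
play_rows(rows=[[[0, 0, 0, 0, 0, -0.02, 0.01], [0, 0, 0, 0, 0, -0.05, 0.01], [0, 0, 0, 0, 0, -0.085, 0.01], [0, 0, 6, 0, 0, -0.12, 0.01], [0, 0, 13, 0, -0.01, -0.15, 0.01], [0, 0, 20, 0, -0.03, -0.175, 0.01], [0, 0, 27, -0.01, -0.06, -0.19, 0.01], [0, 0, 34, -0.02, -0.09, -0.2, 0.01], [0, 0, 41, -0.03, -0.12, -0.2, 0.01], [0, 0, 48, -0.045, -0.15, -0.2, 0.01], [0, 0, 55, -0.06, -0.18, -0.2, 0.01], [0, 0, 62, -0.075, -0.21, -0.2, 0.01], [0, 0, 69, -0.09, -0.24, -0.2, 0.01], [0, 0, 76, -0.105, -0.27, -0.2, 0.01], [0, 0, 83, -0.12, -0.3, -0.2, 0.01], [0, 0, 90, -0.13, -0.33, -0.2, 0.01], [0, 0, 97, -0.14, -0.36, -0.2, 0.01], [0, 0, 104, -0.145, -0.39, -0.2, 0.01], [0, 0, 111, -0.15, -0.42, -0.2, 0.01], [0, 0, 118, -0.15, -0.426, -0.2, 0.01]]])

```text
time: 5.22
eef_pos: [0.6604, -0.0563, 0.2288]
tool_rot: [3.138, 0.006, 1.111]
wrist_force: [-0.2, -1.8, -0.1]
width: 0.205
grasp_force: 98.2
```

Call:
play_rows(rows=[[[0, 0, 7, 0, 0, 0, 0.01], [0, 0, 14, 0, 0, 0, 0.01], [0, 0, 21, 0, 0, 0, 0.01], [0, 0, 28, 0, 0, 0, 0.01], [0, 0, 35, 0, 0, 0, 0.01], [0, 0, 42, 0, 0, 0, 0.01], [0, 0, 49, 0, 0, 0, 0.01], [0, 0, 56, 0, 0, 0, 0.01], [0, 0, 63, 0, 0, 0, 0.01], [0, 0, 70, 0, 0, 0, 0.01], [0, 0, 77, 0, 0, 0, 0.01], [0, 0, 84, 0, 0, 0, 0.01], [0, 0, 91, 0, 0, 0, 0.01], [0, 0, 98, 0, 0, 0, 0.01], [0, 0, 105, 0, 0, 0, 0.01], [0, 0, 112, 0, 0, 0, 0.01], [0, 0, 119, 0, 0, 0, 0.01], [0, 0, 126, 0, 0, 0, 0.01], [0, 0, 133, 0, 0, 0, 0.01], [0, 0, 140, 0, 0, 0, 0.01]]])

```text
time: 6.88
eef_pos: [0.6605, -0.0469, 0.2282]
tool_rot: [3.141, 0.001, -1.323]
wrist_force: [0.2, -0.0, -0.8]
width: 0.202
grasp_force: 98.2
```

```bash
python3 - <<'E'
from h import *
s=sense();print(np.round(s['joint_pos'],3),s['eef_pos'],s['tool_rot'],s['time'])
E
```

```text
[-0.471  0.881  1.079  1.439 -0.786  1.291 -2.223] [ 0.66052022 -0.04691428  0.2281586 ] [ 3.14086450e+00  1.28928611e-03 -1.32325335e+00] 6.8833
```

Call:
play_rows(rows=[[[0, 0, -7, 0, 0.01, 0, 0.01], [0, 0, -14, -0.01, 0.03, 0, 0.01], [0, 0, -21, -0.02, 0.05, 0, 0.01], [0, 0, -28, -0.025, 0.075, 0, 0.01], [0, 0, -35, -0.025, 0.097, 0, 0.01], [0, 0, -42, -0.025, 0.097, 0, 0.01], [0, 0, -49, -0.025, 0.097, 0, 0.01], [0, 0, -56, -0.025, 0.097, 0, 0.01], [0, 0, -63, -0.025, 0.097, 0, 0.01], [0, 0, -70, -0.025, 0.097, 0, 0.01], [0, 0, -77, -0.025, 0.097, 0, 0.01], [0, 0, -84, -0.025, 0.097, 0, 0.01], [0, 0, -91, -0.025, 0.097, 0, 0.01], [0, 0, -98, -0.025, 0.097, 0, 0.01], [0, 0, -105, -0.025, 0.097, 0, 0.01]]])

```text
time: 8.13
eef_pos: [0.5602, -0.0472, 0.2286]
tool_rot: [-3.141, 0.0, 0.521]
wrist_force: [-0.2, 0.2, -1.0]
width: 0.204
grasp_force: 98.3
```

Call:
play_rows(rows=[[[0, 0, -7, 0, 0, 0, 0.01], [0, 0, -14, 0, 0, 0, 0.01], [0, 0, -21, 0, 0, 0, 0.01], [0, 0, -28, 0, 0, 0, 0.01], [0, 0, -35, 0, 0, 0, 0.01], [0, 0, -42, 0, 0, 0, 0.01], [0, 0, -49, 0, 0, 0, 0.01], [0, 0, -56, 0, 0, 0, 0.01], [0, 0, -60, 0, 0, 0, 0.01], [0, 0, -60, 0, 0, 0, 0.01], [0, 0, -60, 0, 0, 0, 0.01], [0, 0, -60, 0, 0, 0, 0.01]]])

```text
time: 9.13
eef_pos: [0.5604, -0.0476, 0.2287]
tool_rot: [-3.141, -0.0, 1.56]
wrist_force: [0.5, 1.1, -1.3]
width: 0.203
grasp_force: 98.3
```

```bash
python3 - <<'E'
from h import *
s=sense();print(np.round(s['joint_pos'],3),s['eef_pos'],s['tool_rot'],s['time'])
c=capture("wrist");cv2.imwrite("pics/w2.png",c["color"][:,:,::-1]);np.save("w2.npy",c,allow_pickle=True)
for t in ("tray","stand","reel1"): 
  for m in masks_of("wrist",t)[:3]:
    print(t,round(m['p'],2),m['at'],int(m['region'].sum()))
for p in ([.652,.035,.006],[.469,-.018,.024],[.470,.012,.055],[.4695,-.048,.055]):print(proj(c,p))
E
```

```text
[-0.172  0.524  0.337  1.727 -0.209  0.926  0.239] [ 0.56039645 -0.04756059  0.22867396] [-3.14118907e+00 -7.37769809e-05  1.56031430e+00] 9.1333
tray 0.71 [244.7, 125.2] 1961
stand 0.8 [409.1, 74.3] 15865
reel1 0.79 [211.6, 106.6] 1896
reel1 0.68 [215.4, 174.9] 1876
reel1 0.59 [214.3, 137.3] 1912
[414.24510712  76.84058097]
[215.01996965 139.42826107]
[202.44960089 107.4676616 ]
[209.00043035 179.6848276 ]
```

View pics/w2.png

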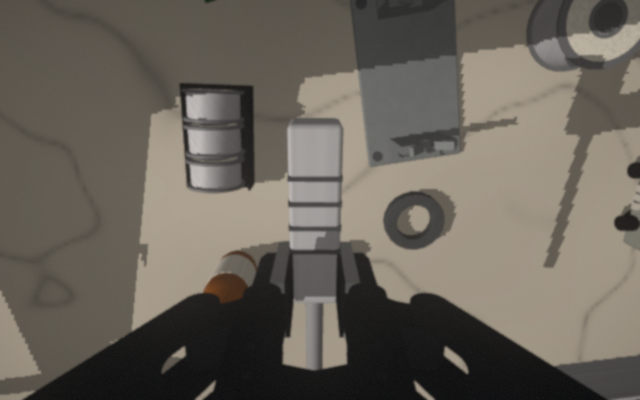

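```bash
python3 - <<'E'
from h import *
c=np.load("w2.npy",allow_pickle=True).item()
r=lambda u,v,z:ray(c,u,v,z)[:2].round(4)
print("tray L top",r(180,85,.024),r(182,150,.024),r(187,187,.015)," R base",r(253,88,0),r(253,187,0))
for m in masks_of("wrist","reel1")[:3]:
    v,u=np.nonzero(m['region']);print("reel",u.min(),u.max(),v.min(),v.max(),r(u.min(),np.median(v),.029),r(u.max(),np.median(v),.035))
print("stand BL,BR",r(370,165,.006),r(463,150,.006),"Ledge",r(352,20,.006),"R",r(456,20,.006))
print("handle end",r(315,120,.2107),r(315,120,.2207),"rod",r(314,330,.2107))
im=cv2.imread("pics/w2.png");a=cv2.resize(im[60:200,340:480],None,fx=4,fy=4,interpolation=cv2.INTER_CUBIC)
b=cv2.resize(im[60:200,160:300],None,fx=2.8,fy=4,interpolation=cv2.INTER_CUBIC)
b=cv2.resize(im[75:200,170:265],None,fx=2.5,fy=4.48);cv2.imwrite("pics/w2c.png",np.hstack([a,b[:560]]))
E
```

```text
tray L top [0.4427 0.0298] [ 0.4377 -0.0274] [ 0.4348 -0.0653]  R base [0.5024 0.0267] [ 0.4966 -0.0701]
reel 181 244 89 124 [0.4433 0.0122] [0.4996 0.0119]
reel 185 245 156 193 [ 0.4396 -0.0499] [ 0.4964 -0.049 ]
reel 183 245 123 158 [ 0.4415 -0.018 ] [ 0.4985 -0.0177]
stand BL,BR [ 0.6143 -0.0471] [ 0.7043 -0.0331] Ledge [0.5939 0.083 ] R [0.6853 0.0821]
handle end [0.5605 0.0145] [0.5605 0.0154] rod [ 0.5592 -0.0797]
```

View pics/w2c.png

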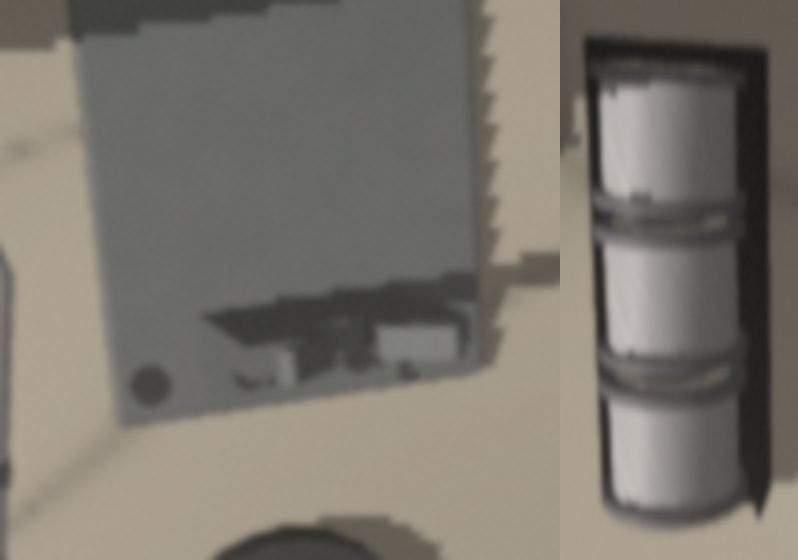

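Call:
play_rows(rows=[[[0, 0, 3.1, 0.02, -0.006, 0, 0.01], [0, 0, 3.1, 0.05, -0.015, 0, 0.01], [0, 0, 3.1, 0.085, -0.025, 0, 0.01], [0, 0, 3.1, 0.12, -0.036, 0, 0.01], [0, 0, 3.1, 0.155, -0.047, 0, 0.01], [0, 0, 3.1, 0.19, -0.058, 0.02, 0.01], [0, 0, 3.1, 0.22, -0.066, 0.05, 0.01], [0, 0, 3.1, 0.245, -0.074, 0.08, 0.01], [0, 0, 3.1, 0.26, -0.079, 0.11, 0.01], [0, 0, 3.1, 0.26, -0.079, 0.14, 0.01], [0, 0, 3.1, 0.26, -0.079, 0.16, 0.01], [0, 0, 3.1, 0.26, -0.079, 0.172, 0.01], [0, 0, 3.1, 0.26, -0.079, 0.18, 0.01], [0, 0, 3.1, 0.26, -0.079, 0.18, 0.01], [0, 0, 3.1, 0.26, -0.079, 0.18, 0.01], [0, 0, 3.1, 0.26, -0.079, 0.18, 0.01]]])

```text
time: 10.72
eef_pos: [0.4848, 0.2132, 0.0498]
tool_rot: [3.14, -0.001, 1.507]
wrist_force: [-0.2, 0.4, -0.5]
width: 0.201
grasp_force: 98.2
```

```bash
python3 - <<'E'
from h import *
c=capture("scene");im=c["color"][:,:,::-1];print(proj(c,[.4843,.2135,.03]))
cv2.imwrite("pics/s3.png",cv2.resize(im[160:290,280:430],None,fx=4.5,fy=4.5,interpolation=cv2.INTER_CUBIC))
s=sense();print(s['eef_pos'],s['tool_rot'],s['time'])
d=np.array([np.cos(s['tool_rot'][2]),np.sin(s['tool_rot'][2]),0]);p=s['eef_pos']+np.array([0,0,-.02])
for k in (-.158,-.013,.062):print(proj(c,p+k*d)," crop",(proj(c,p+k*d)-[280,160])*4.5)
E
```

```text
[375.88732142 240.98309788]
[0.48477944 0.2132744  0.04991394] [ 3.13942079e+00 -1.05325091e-03  1.50757723e+00] 10.7667
[348.3707092  211.47363615]  crop [307.66819139 231.63136267]
[373.40593094 238.5020799 ]  crop [420.32668921 353.25935955]
[387.1225438  253.31076437]  crop [482.05144711 419.89843966]
```

View pics/s3.png

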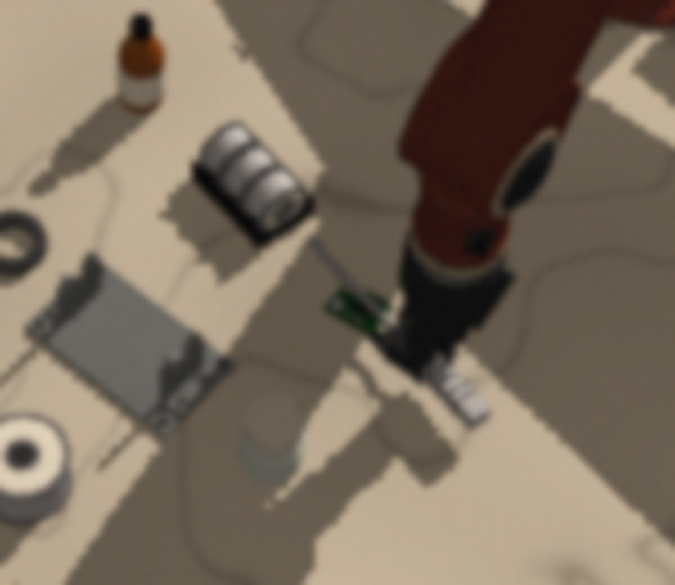

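Call:
play_rows(rows=[[[0, 0, 0, -0.01, 0, 0.001, 0.01], [0, 0, 0, -0.02, 0, 0.001, 0.01], [0, 0, 0, -0.03, 0, 0.001, 0.01], [0, 0, 0, -0.04, 0, 0.001, 0.01], [0, 0, 0, -0.05, 0, 0.001, 0.01], [0, 0, 0, -0.055, 0, 0.001, 0.01], [0, 0, 0, -0.055, 0, 0.001, 0.01], [0, 0, 0, -0.055, 0, 0.001, 0.01]]])

```text
time: 11.43
eef_pos: [0.4808, 0.157, 0.048]
tool_rot: [3.141, 0.001, 1.507]
wrist_force: [0.5, -2.2, -0.4]
width: 0.207
grasp_force: 98.5
```

```bash
python3 - <<'E'
from h import *
s=sense();print(s['eef_pos'],s['tool_rot'],s['wrist_force'],s['moment'],s['time'])
for n in ("scene","top"):
  capture(n)
  ms=[m for m in masks_of(n,"reel1")]
  print(n,[(round(m['p'],2),m['at'],int(m['region'].sum())) for m in ms])
E
```

```text
[0.48075413 0.1569869  0.04797713] [3.14109942e+00 8.22232968e-04 1.50674631e+00] [ 0.49043631 -2.19920453 -0.43565415] [-0.63700781 -0.10334541  0.09003446] 11.4333
scene []
top [(0.64, [477.1, 246.8], 1351), (0.59, [315.6, 225.3], 109), (0.5, [309.5, 224.6], 111), (0.21, [418.5, 225.3], 221)]
```

Call:
play_rows(rows=[[[0, 0, 0, -0.007, 0, 0, 0.01], [0, 0, 0, -0.015, 0, 0, 0.01], [0, 0, 0, -0.023, 0, 0, 0.01], [0, 0, 0, -0.031, 0, 0, 0.01], [0, 0, 0, -0.039, 0, 0, 0.01], [0, 0, 0, -0.047, 0, 0, 0.01], [0, 0, 0, -0.047, 0, 0, 0.01]]])

```text
time: 12.22
eef_pos: [0.4774, 0.1082, 0.0479]
tool_rot: [-3.142, 0.002, 1.504]
wrist_force: [0.4, -1.1, 1.4]
width: 0.206
grasp_force: 98.6
```

Call:
play_rows(rows=[[[0, 0, 0, -0.008, 0, 0, 0.01], [0, 0, 0, -0.016, 0, 0, 0.01], [0, 0, 0, -0.024, 0, 0, 0.01], [0, 0, 0, -0.032, 0, 0, 0.01], [0, 0, 0, -0.04, 0, 0, 0.01], [0, 0, 0, -0.046, 0, 0, 0.01], [0, 0, 0, -0.05, 0, 0, 0.01], [0, 0, 0, -0.05, 0, 0, 0.01], [0, 0, 0, -0.05, 0, 0, 0.01]]])

```text
time: 12.97
eef_pos: [0.4741, 0.0604, 0.0477]
tool_rot: [-3.141, 0.001, 1.507]
wrist_force: [0.3, -1.4, -0.0]
width: 0.202
grasp_force: 98.5
```

```bash
python3 - <<'E'
from h import *
s=sense();print(s['eef_pos'],s['tool_rot'],s['wrist_force'],s['moment'],s['time'])
c=capture("scene");im=c["color"][:,:,::-1]
a=cv2.resize(im[170:250,290:390],None,fx=5,fy=5,interpolation=cv2.INTER_CUBIC)
c=capture("top");im=c["color"][:,:,::-1]
b=cv2.resize(im[200:250,280:340],None,fx=5,fy=8,interpolation=cv2.INTER_CUBIC)
cv2.imwrite("pics/s4.png",np.hstack([a,b]))
E
```

```text
[0.4740514  0.06040253 0.04768803] [-3.14099584e+00  9.29694955e-04  1.50665162e+00] [ 0.30789933 -1.36676869 -0.00491159] [-0.55818152 -0.12631713  0.013151  ] 12.9667
```

View pics/s4.png

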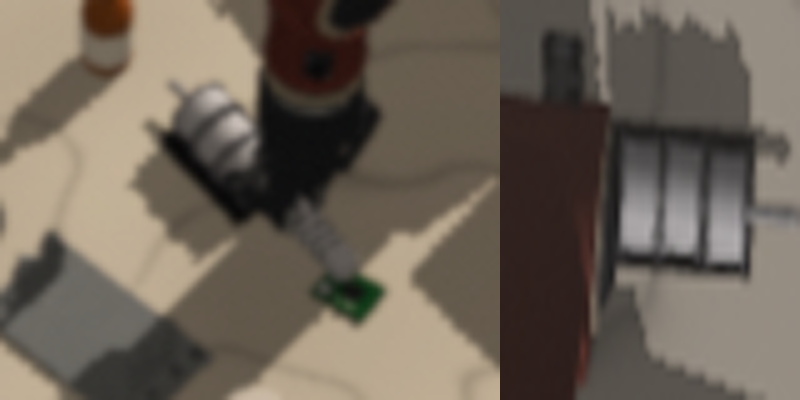

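Call:
play_rows(rows=[[[0, 0, 0, 0, 0, -0.003, 0.01], [0, 0, 0, 0, 0, -0.006, 0.01], [0, 0, 0, 0, 0, -0.01, 0.01], [0, 0, 0, 0, 0, -0.014, 0.01], [0, 0, 0, 0, 0, -0.019, 0.01], [0, 0, 0, 0, 0, -0.025, 0.01], [0, 0, 0, 0, 0, -0.032, 0.01], [0, 0, 0, 0, 0, -0.04, 0.01], [0, 0, 0, 0, 0, -0.05, 0.01], [0, 0, 0, 0, 0, -0.062, 0.01], [0, 0, 0, 0, 0, -0.075, 0.01], [0, 0, 0, 0, 0, -0.09, 0.01], [0, 0, 0, 0, 0, -0.105, 0.01], [0, 0, 0, 0, 0, -0.12, 0.01], [0, 0, 0, 0, 0, -0.135, 0.01], [0, 0, 0, 0, 0, -0.15, 0.01], [0, 0, 0, 0, 0, -0.162, 0.01], [0, 0, 0, 0, 0, -0.17, 0.01], [0, 0, 0, 0, 0, -0.175, 0.01], [0, 0, 0, 0, 0, -0.175, 0.01]]], grip_force=120)

```text
time: 14.73
eef_pos: [0.4746, 0.0613, 0.2238]
tool_rot: [3.14, -0.001, 1.508]
wrist_force: [-0.0, 0.1, -2.5]
width: 0.2
grasp_force: 119.8
```

```bash
python3 - <<'E'
from h import *
s=sense();print(s['eef_pos'],s['tool_rot'],s['wrist_force'],s['moment'],s['time'])
c=capture("scene");im=c["color"][:,:,::-1]
d=np.array([np.cos(s['tool_rot'][2]),np.sin(s['tool_rot'][2]),0]);p=s['eef_pos']+np.array([0,0,-.02])
q=np.array([proj(c,p+k*d) for k in (-.158,-.013)]);print(q)
x0,y0=[int(v) for v in q.mean(0)-[50,40]]
cv2.imwrite("pics/s5.png",cv2.resize(im[y0:y0+80,x0:x0+100],None,fx=6,fy=6,interpolation=cv2.INTER_CUBIC));print((q-[x0,y0])*6)
E
```

```text
[0.47459416 0.06134639 0.2238339 ] [ 3.13978759e+00 -5.79485701e-04  1.50770926e+00] [-0.0308999   0.05214011 -2.53385475] [0.13276082 0.02471792 0.02720543] 14.7333
[[325.23967785 155.77994954]
 [350.44292993 181.75532383]]
[[229.4380671  166.67969722]
 [380.65757958 322.531943  ]]
```

View pics/s5.png

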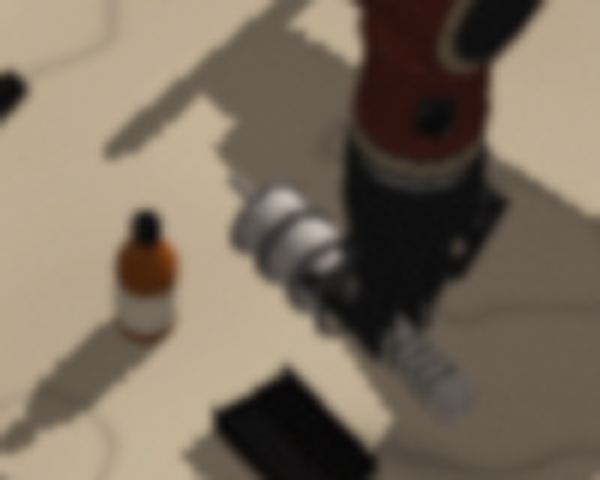

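Call:
play_rows(rows=[[[0, 0, 0, -0.001, 0.003, 0, 0.01], [0, 0, 0, -0.004, 0.008, 0, 0.01], [0, 0, 0, -0.008, 0.016, 0, 0.01], [0, 0, 0, -0.013, 0.027, 0, 0.01], [0, 0, 0, -0.0195, 0.04, 0, 0.01], [0, 0, 0, -0.026, 0.054, 0, 0.01], [0, 0, 0, -0.0325, 0.067, 0, 0.01], [0, 0, 0, -0.039, 0.081, 0, 0.01], [0, 0, 0, -0.0455, 0.094, 0, 0.01], [0, 0, 0, -0.052, 0.1075, 0, 0.01], [0, 0, 0, -0.0585, 0.121, 0, 0.01], [0, 0, 1, -0.065, 0.134, 0, 0.01], [0, 0, 3, -0.0716, 0.148, 0, 0.01], [0, 0, 5.5, -0.078, 0.161, 0, 0.01], [0, 0, 9, -0.084, 0.173, 0, 0.01], [0, 0, 12.5, -0.088, 0.181, 0, 0.01], [0, 0, 16, -0.0905, 0.187, 0, 0.01], [0, 0, 19.5, -0.0925, 0.191, 0, 0.01], [0, 0, 23, -0.093, 0.192, 0, 0.01], [0, 0, 27, -0.093, 0.192, 0, 0.01]]])

```text
time: 16.45
eef_pos: [0.6607, -0.0449, 0.2215]
tool_rot: [-3.141, 0.001, 1.032]
wrist_force: [-0.4, 0.4, -2.8]
width: 0.198
grasp_force: 119.8
```

Call:
play_rows(rows=[[[0, 0, 4, 0, 0, 0, 0.01], [0, 0, 8, 0, 0, 0, 0.01], [0, 0, 12, 0, 0, 0, 0.01], [0, 0, 16, 0, 0, 0, 0.01], [0, 0, 20, 0, 0, 0, 0.01], [0, 0, 24, 0, 0, 0, 0.01], [0, 0, 28, 0, 0, 0, 0.01], [0, 0, 32, 0, 0, 0, 0.01], [0, 0, 36, 0, 0, 0, 0.01], [0, 0, 40, 0, 0, 0, 0.01], [0, 0, 44, 0, 0, 0, 0.01], [0, 0, 48, 0, 0, 0, 0.01], [0, 0, 52, 0, 0, 0, 0.01], [0, 0, 56, 0, 0, 0, 0.01], [0, 0, 60, 0, 0, 0, 0.01], [0, 0, 64, 0, 0, 0, 0.01], [0, 0, 68, 0, 0, 0, 0.01], [0, 0, 72, 0, 0, 0, 0.01], [0, 0, 76, 0, 0, 0, 0.01], [0, 0, 80, 0, 0, 0, 0.01]]])

```text
time: 18.12
eef_pos: [0.6606, -0.0442, 0.2217]
tool_rot: [3.14, 0.001, -0.363]
wrist_force: [-0.3, -0.3, -2.1]
width: 0.197
grasp_force: 119.7
```

Call:
play_rows(rows=[[[0, 0, 4, 0, 0, 0, 0.01], [0, 0, 8, 0, 0, 0, 0.01], [0, 0, 12, 0, 0, 0, 0.01], [0, 0, 16, 0, 0, 0, 0.01], [0, 0, 20, 0, 0, 0, 0.01], [0, 0, 24, 0, 0, 0, 0.01], [0, 0, 28, 0, 0, 0, 0.01], [0, 0, 32, 0, 0, 0, 0.01], [0, 0, 36, 0, 0, 0, 0.01], [0, 0, 40, 0, 0, 0, 0.01], [0, 0, 44, 0, 0, 0, 0.01], [0, 0, 48, 0, 0, 0, 0.01], [0, 0, 52, 0, 0, 0, 0.01], [0, 0, 55.5, 0, 0, 0, 0.01], [0, 0, 58, 0, 0, 0, 0.01], [0, 0, 60, 0, 0, 0, 0.01], [0, 0, 60.5, 0, 0, 0, 0.01], [0, 0, 60.5, 0, 0, 0, 0.01], [0, 0, 60.5, 0, 0, 0, 0.01], [0, 0, 60.5, 0, 0, 0, 0.01]]])

```text
time: 19.78
eef_pos: [0.6602, -0.0437, 0.2225]
tool_rot: [3.141, -0.0, -1.415]
wrist_force: [-0.7, -0.0, -3.0]
width: 0.198
grasp_force: 119.7
```

```bash
python3 - <<'E'
from h import *
s=sense();print(s['eef_pos'],s['tool_rot'],s['wrist_force'],s['moment'],s['time'],np.round(s['joint_pos'],2))
d=np.array([np.cos(s['tool_rot'][2]),np.sin(s['tool_rot'][2]),0]);p=s['eef_pos']+np.array([0,0,-.02])
out=[]
for n,w,h,f in (("scene",80,80,5),("top",80,80,5)):
    c=capture(n);im=c["color"][:,:,::-1]
    q=np.array([proj(c,p+k*d) for k in (-.158,-.081,-.013,.062)])
    x0,y0=[int(v) for v in q[1]-[40,30]]
    out.append(cv2.resize(im[y0:y0+h,x0:x0+w],None,fx=f,fy=f,interpolation=cv2.INTER_CUBIC));print(((q-[x0,y0])*f).round(),x0,y0)
cv2.imwrite("pics/s6.png",np.hstack(out))
E
```

```text
[ 0.66020424 -0.04373     0.22248407] [ 3.14110440e+00 -2.34643683e-04 -1.41487803e+00] [-0.6823867  -0.0211332  -2.96140097] [-0.10425518 -0.05276395 -0.01324905] 19.7833 [-0.47  0.87  1.05  1.45 -0.77  1.27 -2.33]
[[289. 215.]
 [202. 150.]
 [127.  96.]
 [ 47.  37.]] 269 176
[[ 77. 170.]
 [205. 151.]
 [318. 134.]
 [444. 115.]] 257 136
```

View pics/s6.png

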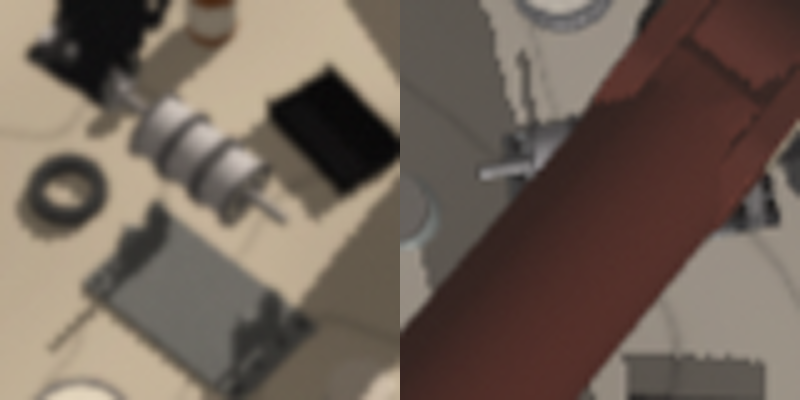

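The reels hang on the rod at about 33–111 mm from the handle, inside the span between the uprights. I'll refine the stand pose from the earlier wrist picture.

```bash
python3 - <<'E'
from h import *
c=np.load("w2.npy",allow_pickle=True).item()
f=lambda x,y,z=.006:ray(c,340+x/4,60+y/4,z)[:2]
L=[f(75,40),f(97,230),f(120,428)];Rr=[f(475,10),f(479,190),f(483,368)]
print(np.round(L,4).tolist(),np.round(Rr,4).tolist())
for a in (L,Rr): d=a[0]-a[2];print("dir",np.degrees(np.arctan2(d[1],d[0])))
d=Rr[2]-L[2];print("front dir",np.degrees(np.arctan2(d[1],d[0])),np.linalg.norm(d))
n=d/np.linalg.norm(d);m=(Rr[2]+L[2])/2;k=np.array([-n[1],n[0]]);print("centre",m+.078*k)
# grey/ upright faces: light tops (295,365),(375-460,340)
ctr=np.array([.648,.036])
for a in (98.5,):
  y=np.array([np.cos(np.radians(a)),np.sin(np.radians(a))]);x=np.array([y[1],-y[0]])
  for X,Y,Z in [(-.023,-.0595,.067),(-.015,-.0595,.067),(.015,-.0595,.067),(.023,-.0595,.067),(-.0055,-.0595,.042),(.0055,-.0595,.042)]:
    p=ctr+X*x+Y*y;print(X,Z,((proj(c,[*p,Z])-[340,60])*4).round())
E
```

```text
[[0.6009, 0.0414], [0.6073, -0.0011], [0.6144, -0.0491]] [[0.6915, 0.047], [0.6967, 0.0072], [0.7023, -0.035]]
dir 98.47743090787313
dir 97.51829798235121
front dir 9.090630235499221 0.08901869193023237
centre [0.64603919 0.03496076]
-0.023 0.067 [268. 381.]
-0.015 0.067 [308. 375.]
0.015 0.067 [458. 351.]
0.023 0.067 [499. 345.]
-0.0055 0.042 [319. 347.]
0.0055 0.042 [370. 339.]
```

```bash
python3 - <<'E'
import cv2
g=cv2.cvtColor(cv2.imread("pics/w2.png"),cv2.COLOR_BGR2GRAY)
print("cols",list(range(394,466,2)))
for r in range(130,160,2): print(r,(r-60)*4,g[r,394:466:2].tolist())
E
```

```text
cols [394, 396, 398, 400, 402, 404, 406, 408, 410, 412, 414, 416, 418, 420, 422, 424, 426, 428, 430, 432, 434, 436, 438, 440, 442, 444, 446, 448, 450, 452, 454, 456, 458, 460, 462, 464]
130 280 [107, 107, 107, 107, 106, 107, 107, 106, 105, 106, 105, 105, 105, 104, 104, 102, 100, 100, 101, 101, 98, 89, 78, 77, 78, 78, 78, 78, 72, 66, 67, 67, 71, 91, 96, 95]
132 288 [107, 106, 107, 106, 107, 106, 105, 104, 104, 103, 103, 103, 103, 100, 90, 76, 76, 75, 74, 74, 71, 65, 62, 63, 65, 65, 67, 68, 67, 66, 67, 66, 69, 89, 93, 93]
134 296 [106, 108, 107, 105, 107, 104, 104, 95, 79, 77, 77, 75, 75, 73, 65, 61, 59, 59, 59, 59, 60, 59, 61, 60, 62, 63, 63, 66, 67, 69, 69, 70, 73, 88, 90, 94]
136 304 [103, 97, 94, 93, 87, 82, 74, 69, 62, 62, 61, 60, 59, 58, 59, 60, 60, 59, 60, 59, 59, 59, 60, 60, 60, 59, 61, 62, 64, 77, 86, 95, 93, 86, 90, 103]
138 312 [74, 65, 63, 62, 61, 59, 60, 60, 59, 60, 61, 59, 59, 58, 60, 61, 63, 60, 60, 59, 61, 60, 59, 61, 60, 62, 61, 61, 62, 63, 71, 83, 96, 87, 93, 118]
140 320 [65, 61, 59, 59, 59, 58, 61, 58, 59, 59, 60, 59, 60, 62, 67, 74, 77, 67, 64, 60, 71, 70, 68, 68, 
[... 911 characters left out ...]
98, 102, 104, 105, 103, 105, 120, 119, 81, 64, 68, 73, 82, 99, 94, 81, 81, 92, 100, 105, 102, 81, 85, 98, 106, 104, 105, 104, 104, 105, 111, 128, 144, 152]
154 376 [103, 102, 90, 80, 92, 94, 94, 94, 118, 121, 87, 76, 88, 97, 103, 105, 105, 103, 103, 106, 105, 104, 104, 90, 84, 96, 110, 111, 121, 127, 129, 138, 146, 153, 155, 156]
156 384 [104, 102, 97, 81, 77, 84, 94, 93, 110, 113, 99, 101, 105, 104, 104, 105, 105, 106, 108, 111, 111, 116, 125, 128, 135, 145, 148, 147, 153, 155, 155, 154, 156, 155, 157, 156]
158 392 [104, 104, 102, 99, 98, 101, 102, 104, 105, 105, 104, 107, 109, 111, 111, 122, 128, 132, 142, 147, 147, 149, 155, 155, 155, 156, 156, 157, 155, 156, 157, 157, 156, 157, 155, 155]
```

Call:
play_rows(rows=[[[0, 0, 0, 0, 0, 0.003, 0.01], [0, 0, 0, 0, 0, 0.008, 0.01], [0, 0, 0, 0, 0, 0.015, 0.01], [0, 0, 0, 0, 0, 0.024, 0.01], [0, 0, 0, 0, 0, 0.034, 0.01], [0, 0, 0, 0, 0, 0.044, 0.01], [0, 0, 0, 0, 0, 0.054, 0.01], [0, 0, 0, 0, 0, 0.064, 0.01], [0, 0, 0, 0, 0, 0.074, 0.01], [0, 0, 0, 0, 0, 0.084, 0.01], [0, 0, 0, 0, 0, 0.094, 0.01], [0, 0, 0, 0, 0, 0.104, 0.01], [0, 0, 0, 0, 0, 0.113, 0.01], [0, 0, 0, 0, 0, 0.12, 0.01], [0, 0, 0, 0, 0, 0.125, 0.01], [0, 0, 0, 0, 0, 0.128, 0.01], [0, 0, 0, 0, 0, 0.13, 0.01], [0, 0, 0, 0, 0, 0.13, 0.01], [0, 0, 0, 0, 0, 0.13, 0.01], [0, 0, 0, 0, 0, 0.13, 0.01]]])

```text
time: 21.55
eef_pos: [0.6604, -0.0437, 0.0934]
tool_rot: [-3.141, -0.0, -1.416]
wrist_force: [0.2, -0.6, -3.2]
width: 0.195
grasp_force: 119.7
```

```bash
python3 - <<'E'
from h import *
s=sense();print(s['eef_pos'],s['tool_rot'],s['wrist_force'],s['moment'],s['time'])
c=capture("scene");im=c["color"][:,:,::-1]
d=np.array([np.cos(s['tool_rot'][2]),np.sin(s['tool_rot'][2]),0]);p=s['eef_pos']+np.array([0,0,-.02])
q=np.array([proj(c,p+k*d) for k in (-.158,-.081,-.013)])
x0,y0=[int(v) for v in q[1]-[40,30]]
cv2.imwrite("pics/s7.png",cv2.resize(im[y0:y0+60,x0:x0+80],None,fx=10,fy=10,interpolation=cv2.INTER_CUBIC));print(((q-[x0,y0])*10).round())
y=np.array([np.cos(np.radians(98.5)),np.sin(np.radians(98.5)),0])
for k in(-.056,.056):print("slot",((proj(c,np.array([.648,.036,.042])+k*y)-[x0,y0])*10).round(),((proj(c,np.array([.648,.036,.067])+k*y)-[x0,y0])*10).round())
E
```

```text
[ 0.66037991 -0.04370269  0.09337195] [-3.14069900e+00 -4.09032184e-04 -1.41556450e+00] [ 0.15273893 -0.62634818 -3.1580329 ] [-0.16701183 -0.02120063  0.01481549] 21.55
[[568. 432.]
 [403. 308.]
 [263. 202.]]
slot [289. 267.] [287. 229.]
slot [519. 444.] [520. 407.]
```

View pics/s7.png

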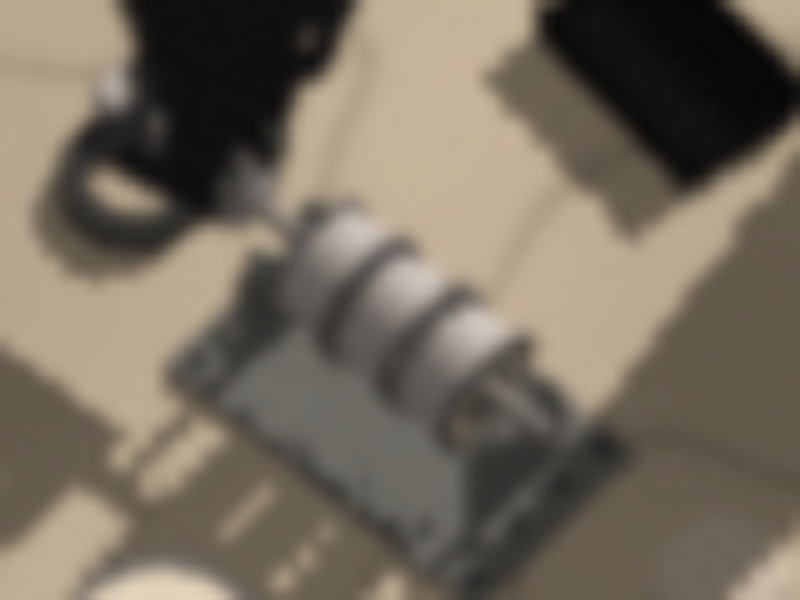

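The reels sit between the uprights, with the rod tip above the far upright near (560,425). I'll lower slowly from here.

Call:
play_rows(rows=[[[0, 0, 0, 0, 0, 0.002, 0.01], [0, 0, 0, 0, 0, 0.004, 0.01], [0, 0, 0, 0, 0, 0.006, 0.01], [0, 0, 0, 0, 0, 0.008, 0.01], [0, 0, 0, 0, 0, 0.01, 0.01], [0, 0, 0, 0, 0, 0.012, 0.01], [0, 0, 0, 0, 0, 0.012, 0.01]]])

```text
time: 22.18
eef_pos: [0.6598, -0.0434, 0.0801]
tool_rot: [3.141, 0.0, -1.416]
wrist_force: [-0.9, 0.2, -3.6]
width: 0.195
grasp_force: 119.7
```

Call:
play_rows(rows=[[[0, 0, 0, 0, 0, 0.002, 0.01], [0, 0, 0, 0, 0, 0.004, 0.01], [0, 0, 0, 0, 0, 0.006, 0.01], [0, 0, 0, 0, 0, 0.008, 0.01], [0, 0, 0, 0, 0, 0.008, 0.01], [0, 0, 0, 0, 0, 0.008, 0.01]]])

```text
time: 22.68
eef_pos: [0.6601, -0.0434, 0.0726]
tool_rot: [3.141, 0.0, -1.416]
wrist_force: [0.2, -0.1, -1.9]
width: 0.201
grasp_force: 119.8
```

Call:
play_rows(rows=[[[0, 0, 0, 0, 0, 0.001, 0.01], [0, 0, 0, 0, 0, 0.002, 0.01], [0, 0, 0, 0, 0, 0.003, 0.01], [0, 0, 0, 0, 0, 0.004, 0.01], [0, 0, 0, 0, 0, 0.005, 0.01], [0, 0, 0, 0, 0, 0.005, 0.01], [0, 0, 0, 0, 0, 0.005, 0.01]]])

```text
time: 23.27
eef_pos: [0.6604, -0.0438, 0.0685]
tool_rot: [-3.141, -0.0, -1.416]
wrist_force: [-0.1, -1.6, 3.4]
width: 0.196
grasp_force: 120.4
```

Call:
play_rows(rows=[[[0, 0, 0, 0, 0, 0.0005, 0.01], [0, 0, 0, 0, 0, 0.001, 0.01], [0, 0, 0, 0, 0, 0.0015, 0.01], [0, 0, 0, 0, 0, 0.0015, 0.01], [0, 0, 0, 0, 0, 0.0015, 0.01]]])

```text
time: 23.68
eef_pos: [0.6604, -0.0439, 0.067]
tool_rot: [-3.141, -0.0, -1.416]
wrist_force: [0.5, -1.2, 4.9]
width: 0.199
grasp_force: 120.7
```

Call:
play_rows(rows=[[[0, 0, 0, 0, 0, 0.0005, 0.01], [0, 0, 0, 0, 0, 0.001, 0.01], [0, 0, 0, 0, 0, 0.001, 0.01], [0, 0, 0, 0, 0, 0.001, 0.01]]])

```text
time: 24.02
eef_pos: [0.6605, -0.0439, 0.0663]
tool_rot: [-3.14, -0.0, -1.416]
wrist_force: [0.0, -1.6, 6.1]
width: 0.198
grasp_force: 120.9
```

```bash
python3 - <<'E'
from h import *
s=sense();print(s['eef_pos'],s['tool_rot'],s['wrist_force'],s['moment'],s['time'])
E
```

```text
[ 0.6604687  -0.04391217  0.06626365] [-3.14035369e+00 -7.81197851e-05 -1.41609214e+00] [ 0.01389212 -1.62818898  6.11947326] [0.70521104 0.21144721 0.09782783] 24.0167
```

Call:
play_rows(rows=[[[0, 0, 0, 0, 0, 0, 0.018], [0, 0, 0, 0, 0, 0, 0.02], [0, 0, 0, 0, 0, 0, 0.022], [0, 0, 0, 0, 0, 0, 0.026], [0, 0, 0, 0, 0, 0, 0.03], [0, 0, 0, 0, 0, 0, 0.036], [0, 0, 0, 0, 0, 0, 0.042], [0, 0, 0, 0, 0, 0, 0.05], [0, 0, 0, 0, 0, 0, 0.05], [0, 0, 0, 0, 0, 0, 0.05]]], grip_force=20)

```text
time: 24.85
eef_pos: [0.6601, -0.0435, 0.0653]
tool_rot: [3.142, -0.0, -1.416]
wrist_force: [-0.7, 0.0, -0.0]
width: 0.588
grasp_force: 0.0
```

Call:
play_rows(rows=[[[0, 0, 0, 0, 0, -0.004, 0.05], [0, 0, 0, 0, 0, -0.01, 0.05], [0, 0, 0, 0, 0, -0.02, 0.05], [0, 0, 0, 0, 0, -0.035, 0.05], [0, 0, 0, 0, 0, -0.055, 0.05], [0, 0, 0, 0, 0, -0.085, 0.05], [0, 0, 0, 0, 0, -0.115, 0.05], [0, 0, 0, 0.02, 0, -0.145, 0.05], [0, 0, 0, 0.05, 0, -0.165, 0.05], [0, 0, 0, 0.08, 0, -0.18, 0.05], [0, 0, 0, 0.1, 0, -0.18, 0.05], [0, 0, 0, 0.1, 0, -0.18, 0.05]]])

```text
time: 25.85
eef_pos: [0.6742, -0.1504, 0.2496]
tool_rot: [-3.139, -0.008, -1.425]
wrist_force: [-0.4, -0.2, -0.5]
width: 0.585
grasp_force: 0.0
```

```bash
python3 - <<'E'
from h import *
s=sense();print(s['eef_pos'],s['wrist_force'],s['time'])
y=np.array([np.cos(np.radians(98.7)),np.sin(np.radians(98.7)),0]);o=np.array([.648,.036,.046])
for n in ("scene","top"):
    c=capture(n);cv2.imwrite(f"pics/end_{n}.png",c["color"][:,:,::-1])
    print(n,"expect tip",proj(c,o+.077*y),"hend",proj(c,o-.143*y),"reels",proj(c,o))
    for t in ("spindle","reel1","ring_core","screw_jar"):
      for m in masks_of(n,t)[:4]:
        v,u=np.nonzero(m['region']);print(t,round(m['p'],2),m['at'],u.min(),u.max(),v.min(),v.max())
E
```

```text
[ 0.67422881 -0.15036041  0.24955179] [-0.39867738 -0.23331996 -0.51242988] 25.85
scene expect tip [325.4416805  243.16879163] hend [280.58217185 208.96581182] reels [309.25324889 230.825977  ]
spindle 0.69 [287.8, 215.2] 279 323 208 242
reel1 0.63 [314.4, 232.5] 307 322 228 243
reel1 0.59 [307.7, 227.4] 302 313 225 237
reel1 0.47 [301.5, 226.5] 296 307 220 232
reel1 0.46 [340.5, 259.7] 333 347 248 267
ring_core 0.44 [280.7, 217.5] 274 289 207 221
screw_jar 0.64 [342.1, 256.4] 333 347 248 267
top expect tip [277.50297262 174.37666401] hend [343.20850322 164.73690379] reels [300.48688742 171.00465825]
spindle 0.42 [418.3, 226.8] 414 424 213 241
reel1 0.59 [309.4, 171.2] 304 311 164 176
reel1 0.42 [288.0, 172.8] 286 295 166 180
screw_jar 0.73 [251.5, 178.8] 249 263 172 185
```

```bash
python3 -c "
from bench import *
print(sign_off())"
```

```text
the job is handed in; nothing more can be done
None
```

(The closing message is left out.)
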